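# Stand the toppled former up in its bin

## Robot

A 7-joint arm with a two-finger parallel gripper is mounted at the origin on the work surface. World frame = base frame: x ahead of the robot, y to its left, z up, the work surface at z = 0. Lengths are in mm, angles in rad, forces in N, time in s.
With the tool pointing down it reaches from about 400 to 925 mm from the base axis. Payload 5.6 kg.
Tool frame: the origin (TCP) lies at the very end of the fingers, on their centre line; the grasp point (between the pads) lies 19 mm behind it (r.grip_point_offset is the distance from the TCP to the grasp point, in mm); z points along the fingers, y is the line along which they close (so a half turn about z gives the same grasp; the last joint's range is limited). The gripper opens to 85 mm and grips with 20 to 120 N. Pads are 22 mm wide; open, the fingers measure 114 mm over their backs; the gripper's body (76 mm by 85 mm) begins 54 mm behind the grasp point. The pads swing forward as they close: fully open they stand 13 mm farther back than shut.
Start: joints at [-1.354, 0.468, -0.012, 1.603, 0.006, 1.071, -0.056], TCP at [167.018, 628.183, 231.29] pointing down, gripper open.
Joint ranges: [-2.53, 2.53], [-0.31, 2.02], [-1.57, 1.55], [0.28, 2.44], [-1.29, 4.43], [0.15, 1.84], [-2.92, 2.92]. Speed limits (rad/s): [2.57, 2.57, 3.14, 3.14, 3.14, 3.14, 3.14].

## Interface

Orientations are given as a unit quaternion [x, y, z, w].
In Python, from station import r, get_image, get_calibration, ticket, cut_out, tip_of gives the robot as it stands.
- The arm moves only by the shell command python3 -m pendant 'ROWS' [OPENING] [FORCE]. ROWS is JSON, a list that holds one entry, the list of rows, each a list of 4 numbers: the shift along the tool's x, y, z in cm, then the turn about the tool's z in degrees. In form: [[[tx, ty, tz, twist], ...]]. A call has 1 to 5 rows; each row is the pose to reach, as a shift and turn from the pose commanded when the call began, along the tool's axes at that moment; what a row does not reach only later rows make up. A row lasts 1/8 s, in which the tool goes at most 62.5 mm and 10.7 degrees, less where a joint would pass 70% of its speed; a pose out of reach is approached as far as the arm can. A call with a gripper value outside its range is refused whole. OPENING is the closure, from 0 (fully open) to 1 (shut), set as the call begins (- or left out, the last holds). The fingers move at their own pace and stop on an object; FORCE is the grip in N (left out, the last holds). Time passes only in rows, so rows that repeat a pose let the fingers close. It gives the time, the measured TCP pose, the force, the opening and the grip force at its end, in the units of the state.
- r.observe(): the state, without advancing time (a new reading comes with each control period).
- get_image(name): name is "side" or "top"; returns the picture (420x560x3 uint8, red, green, blue); there is no depth.
- get_calibration(name): a dict with "vertical_fov" (degrees; the focal length in pixels is half the picture's height over the tangent of half this angle, whatever the lens; pixels are square), "cx", "cy" (the principal point, pixels), "T" (4x4, takes a point from camera to world coordinates). Camera axes: x right, y up, looking along -z (the intrinsics and any distortion apply to the point x, -y, -z); pixel columns grow to the right and rows downward; lengths in mm; the calibration is good to about 2 mm. A picture is of the moment at which its call begins. get_calibration takes no time and is no camera call.
- ticket.sign_off(): hands the job in; it is judged then, once.
Trained networks look in the newest picture that a camera, given by its name, has taken for a name from the list of things; names that differ only in an ending like _2 or _b are one class to them, and where a whole thing is asked for, a point or a joint stands for the part that bears it (a point fixed in the world has none). Each returns a list of dicts, best first, with "score" (0 to 1); they miss things now and then, are a little off and sometimes report something else, mostly with a low value. They report only what shows in the picture. A call takes as long as a camera call. They do not tell look-alikes from the thing itself.
- cut_out(camera, target): "mask" (420x560 bool, what is visible of it) and "uv" ([column, row] in pixels, amid what is visible of it).
- tip_of(camera, target): "uv" ([column, row] in pixels: a listed point, or the origin of a listed thing).
The state is a dict: "clock": time; "joints": joint angles; "dq": joint speeds; "effort": joint torques, N m; "position": TCP position; "ee_rot": TCP orientation; "wrist_force": force on the tool from outside, world axes, zero at the start; "moment": the same for the moment, N m; "finger_gap": finger opening in mm; "finger_force": force on a finger pad.
Only numpy, scipy, OpenCV 4.12 (cv2) and the standard library are available. Lean on these libraries where they do the work, as an engineer would, in place of code of your own. Each camera call takes 0.05 s, during which the arm holds its last target. There are 200 camera calls.

## Task

In the deep blue bin, the long orange-tipped former has toppled against the wall. Tip it upright inside the bin, without lifting it out over the rim, and leave it standing freely on its foot, centred across the yellow stripe on the bin floor. Leave the two short black-tipped formers standing where they are.

Things in the scene. Friction and masses are not known exactly. Their poses are not given: they have to be found in the camera images.
- former_centre (a point): Long loose former: steel foot 50x50x16 mm, round stem 28 mm thick, orange tip (top 30 mm); 215 mm long, about 0.3 kg. Point: on its axis, half-way (107.5 mm from the foot's underside); z runs foot to tip. Starts leaning 34 deg towards the bin's -x: foot on the floor at the +x wall, stem on the -x rim 165 mm up from the foot, top 50 mm beyond the rim.
- bin: Fixed deep blue open bin, 140 (x) x 310 (y) x 155 mm high outside, walls and floor 5 mm: inside 130 x 300, 150 deep. Origin: centre of the underside, z up. A yellow stripe 50 mm wide runs along the middle of the floor, along y (at x = 0). The formers stand in three places, about y = -98, 0, 98 mm; the long one may be in any.
- short_a_centre (a point): Short former standing in the bin: same foot and stem, black tip, 140 mm tall (below the rim). Point: on its axis, half-way up (70 mm), z up. Loose, to be left alone.
- short_b_centre (a point): The other short black-tipped former, just like the first. Loose, to be left alone.
Things that resemble listed ones, but are neither listed nor needed, are in the scene too. Leave any purple look-alike of the part that bears short_a_centre alone. What is shaped like the part that bears former_centre but green is not meant.

How it is judged (in metres and radians):
At the end, for the whole second after the job is handed in: The long former stands still on its foot on the bin floor, within 10 degrees of upright and within 20 mm of the middle of the yellow stripe; both short formers stand upright (within 10 degrees), within 20 mm of where they started (angle between each of former_centre, short_a_centre, short_b_centre's own z axis and vertical below 0.175 rad and x of former_centre in the frame of bin between -0.02 and 0.02 m and y of former_centre in the frame of bin between -0.15 and 0.15 m and z of former_centre in the frame of bin between 0.106 and 0.118 m and linear speed of former below 0.02 m/s and distance of each of short_a_centre, short_b_centre from where it was at the start of the episode below 0.02 m); the robot touches nothing.
It fails at once if the long former is lifted out over the rim of the bin (its centre more than 265 mm above the bin's underside) (z of former_centre in the frame of bin above 0.265 m).
It also fails if it takes over 32 s, if anything falls off the work surface, if the arm or the gripper's body presses on something with over 40 N, if the wrist force passes 120 N, or if a joint passes its speed limit or range.

## Working session

There is one attempt and no reset: what is moved stays moved. The work goes in short steps, Python scripts to look and compute and a shell command to move; the robot and the scene stay as the last step left them, time stands still between calls to the robot, and variables do not carry over. Pictures are saved under pics/ and viewed, at most 10 in all, crops included, and the job is handed in when it is done.

```bash
ls; mkdir -p pics; python3 - <<'E'
from station import *
import cv2,numpy as np
for n in("side","top"):
    im=get_image(n); cv2.imwrite(f"pics/{n}0.png",im[:,:,::-1]); c=get_calibration(n); print(n,{k:(np.round(v,3).tolist() if k=="T" else v) for k,v in c.items()})
    for t in("former_centre","short_a_centre","bin"):
        print(t,[(np.round(d["uv"],1).tolist(),round(d["score"],2)) for d in tip_of(n,t)],[(np.round(d["uv"],1).tolist(),round(d["score"],2)) for d in cut_out(n,t)])
o=r.observe();print(o, r.grip_point_offset)
E
```

```text
pics
side {'vertical_fov': 51.04174195514898, 'cx': 277.5256292285505, 'cy': 218.54838071693632, 'T': [[0.974, 0.117, -0.194, 397.508], [-0.227, 0.496, -0.838, -769.744], [-0.002, 0.86, 0.51, 558.452], [0.0, 0.0, 0.0, 1.0]]}
former_centre [([291.3, 225.7], 0.87), ([407.9, 328.5], 0.58)] [([410.0, 326.1], 0.81), ([276.4, 207.3], 0.74), ([246.1, 184.8], 0.34)]
short_a_centre [([245.9, 200.6], 0.75), ([270.9, 244.2], 0.68), ([179.9, 233.6], 0.57), ([291.4, 227.8], 0.55)] [([180.3, 245.5], 0.86), ([247.8, 186.1], 0.8)]
bin [([269.1, 244.5], 0.96)] [([277.3, 224.2], 0.73)]
top {'vertical_fov': 56.01637555271475, 'cx': 277.1378638940181, 'cy': 209.54556897831085, 'T': [[-0.008, 0.993, -0.119, 463.117], [-1.0, -0.01, -0.017, -15.739], [-0.018, 0.119, 0.993, 947.842], [0.0, 0.0, 0.0, 1.0]]}
former_centre [([306.9, 195.9], 0.95), ([395.5, 144.5], 0.92)] [([393.4, 139.3], 0.65), ([307.8, 193.3], 0.59)]
short_a_centre [([225.8, 224.1], 0.81), ([269.1, 297.6], 0.58)] [([230.6, 226.6], 0.93), ([271.1, 296.2], 0.59)]
bin [([263.6, 215.1], 0.9)] [([256.7, 205.3], 0.73)]
{'clock': 0.7, 'joints': array([-1.35396158,  0.46745347, -0.01162776,  1.60273038,  0.00601846,
        1.07141559, -0.05629613]), 'dq': array([ 5.79369707e-04, -1.93541165e-03, -1.44218388e-03,  1.87366926e-03,
       -3.28052888e-04, -1.75405249e-06,  1.99000565e-03]), 'effort': array([-2.75143693e-04, -5.32083321e+01,  2.14532891e-02, -2.51586413e+01,
        1.14809992e-02,  1.33105648e-03,  1.96471626e-05]), 'position': array([167.02632024, 628.16149014, 231.30799168]), 'ee_rot': array([1.29568922e-01, 9.91570418e-01, 1.22894857e-05, 2.29723659e-05]), 'wrist_force': array([-0.77020648, -1.09171181, -0.48122511]), 'moment': array([-0.0271647 , -0.01393317, -0.01186844]), 'finger_force': 0.0, 'finger_gap': 85.31670392252724} 18.700000000000003
```

View pics/side0.png

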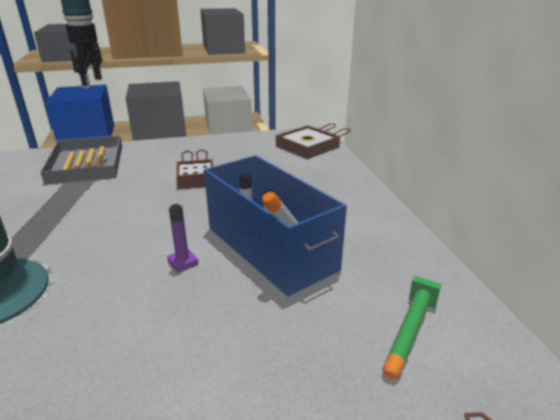

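View pics/top0.png

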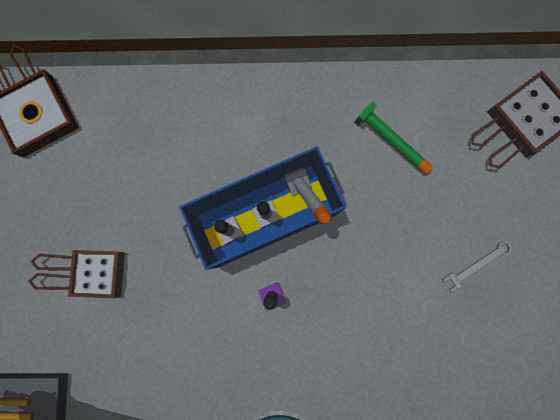

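The long former lies at top (307,195), with its orange tip at (323,215). Things it could be confused with are the green look-alike at (395,140), the short formers at (222,227) and (264,209), and the purple one at (271,297). By the description I choose the grey, orange-tipped one in the bin, and I'll check it in a crop.

```bash
cat > h.py <<'E'
import numpy as np,cv2
from station import *
CAL={n:get_calibration(n) for n in("side","top")}
def proj(n,P):
    c=CAL[n];T=np.array(c["T"]);f=210/np.tan(np.radians(c["vertical_fov"]/2))
    p=(np.atleast_2d(P)-T[:3,3])@T[:3,:3]
    return np.c_[c["cx"]-f*p[:,0]/p[:,2],c["cy"]+f*p[:,1]/p[:,2]]
def ray(n,uv,z):
    c=CAL[n];T=np.array(c["T"]);f=210/np.tan(np.radians(c["vertical_fov"]/2))
    d=T[:3,:3]@[(uv[0]-c["cx"])/f,-(uv[1]-c["cy"])/f,-1]
    return T[:3,3]+d*(z-T[2,3])/d[2]
E
python3 - <<'E'
import cv2
a=cv2.imread("pics/top0.png")[130:280,165:365];cv2.imwrite("pics/c1.png",cv2.resize(a,None,fx=4,fy=4,interpolation=cv2.INTER_CUBIC))
from h import *
for n,cs in(("top",[(180,207),(317,148),(345,207),(207,268)]),("side",[(206,170),(255,159),(343,206),(289,233)])):
    print(n,[np.round(ray(n,c,155),0).tolist() for c in cs])
E
```

```text
top [[566.0, 196.0, 155.0], [685.0, -85.0, 155.0], [562.0, -139.0, 155.0], [443.0, 139.0, 155.0]]
side [[445.0, 136.0, 155.0], [562.0, 171.0, 155.0], [682.0, -89.0, 155.0], [559.0, -158.0, 155.0]]
```

View pics/c1.png

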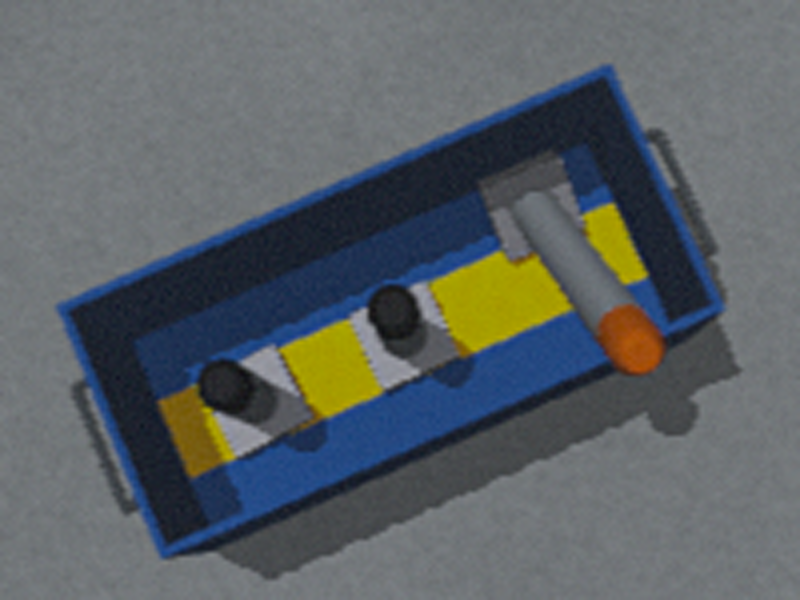

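The crop confirms it: the orange tip is at about (322,215) in the full image, the grey stem leans over the near wall, and the foot is at the far wall. The two black-tipped formers stand on the stripe.

```bash
cat >> h.py <<'E'
from scipy.optimize import least_squares
from scipy.spatial.transform import Rotation as Ro
C=np.array([[-70,155,155],[70,155,155],[70,-155,155],[-70,-155,155]],float)
def W(b,P):
    P=np.atleast_2d(P);c,s=np.cos(b[2]),np.sin(b[2]);return np.c_[b[0]+c*P[:,0]-s*P[:,1],b[1]+s*P[:,0]+c*P[:,1],P[:,2]]
def goal(xyz,yaw=None):
    "tool-axis shift (cm) and twist (deg) to bring TCP to xyz, tool y along world angle yaw"
    o=r.observe();R=Ro.from_quat(o["ee_rot"]);d=R.inv().apply(np.array(xyz)-o["position"])/10
    y=R.as_matrix()[:,1];a=np.degrees(np.arctan2(y[1],y[0]))
    tw=0 if yaw is None else -((yaw-a+90)%180-90)
    return np.round(np.r_[d,tw],2).tolist()
E
python3 - <<'E'
from h import *
top=np.array([(206.3,268.8),(180,206.3),(317.5,147),(345,205)])
fit=least_squares(lambda b:(proj("top",W(b,C))-top).ravel(),[564,28,.4])
b=fit.x;print("bin",b[:2],np.degrees(b[2]),np.round(fit.fun,1))
print("side rim",np.round(proj("side",W(b,C)),0).tolist(),"top net (263.6,215.1) side (269,244.5):",proj("top",W(b,[0,0,0])),proj("side",W(b,[0,0,0])))
a=np.array([-.559,0,.829])
for y in(-98,0,98):
  P0=np.array([44.3,y,19.])
  print(y,"centre",proj("top",W(b,P0+107.5*a)).round(1),proj("side",W(b,P0+107.5*a)).round(1),"s200",proj("top",W(b,P0+200*a)).round(1),"short",proj("top",W(b,[0,y,75])).round(1),proj("side",W(b,[0,y,75])).round(1))
np.save("b.npy",b)
im=get_image("top");h=cv2.cvtColor(im,cv2.COLOR_RGB2HSV);m=cv2.inRange(h,(4,150,100),(16,255,255))[200:230,300:340];
v,u=np.nonzero(m);print("orange top",u.mean()+300,v.mean()+200,u.min()+300,u.max()+300,v.min()+200,v.max()+200)
G=W(b,np.array([44.3,-98,19.])+200*a)[0];print("G",G)
print(goal([G[0],G[1],300],np.degrees(b[2])+90))
E
```

```text
bin [565.63670078  27.79002664] 23.65538367644439 [-0.7  0.9 -1.  -0.2  0.  -2.2  1.7  1.3]
side rim [[203.0, 169.0], [255.0, 155.0], [347.0, 205.0], [289.0, 228.0]] top net (263.6,215.1) side (269,244.5): [[266.03500523 214.40600998]] [[270.53621487 247.63228611]]
-98 centre [[308.4 197.1]] [[293.  227.2]] s200 [[321.9 215.1]] short [[304.5 192.9]] [[298.9 238.8]]
0 centre [[266.7 215.7]] [[263.9 207.6]] s200 [[275.8 235.8]] short [[264.5 210.8]] [[270.2 218.9]]
98 centre [[224.7 234.5]] [[238.8 190.6]] s200 [[229.3 256.7]] short [[224.1 228.8]] [[245.3 201.5]]
orange top 322.31088082901556 214.49222797927462 315 330 206 223
G [543.12936057 -89.05889136 184.8       ]
[-54.78, -59.65, -6.87, -38.55]
```

```bash
python3 -m pendant '[[[-3.5,-3.9,-3,0],[-7.4,-8.1,-6,0],[-11.3,-12.3,-7,0],[-15.2,-16.5,-7,0],[-19,-20.7,-7,0]]]' 0; python3 -m pendant '[[[-3.9,-4.25,0,0],[-7.8,-8.5,0,0],[-11.7,-12.8,0,0],[-15.6,-17,0,0],[-19.5,-21.2,0,0]]]'; python3 - <<'E'
from h import *
b=np.load("b.npy");o=r.observe();print(o["clock"],o["position"]);print(goal([543,-89,300],np.degrees(b[2])+90))
E
```

```text
clock: 1.38
position: [298.3, 377.6, 301.8]
ee_rot: [0.13, 0.992, 0.001, 0.0]
wrist_force: [1.2, 0.6, 0.2]
finger_gap: 84.9
finger_force: 0.0
clock: 2.0
position: [432.1, 122.6, 301.8]
ee_rot: [0.129, 0.992, 0.001, 0.001]
wrist_force: [1.0, 0.5, -0.2]
finger_gap: 85.4
finger_force: 0.0
2.0 [432.10922276 122.64600717 301.7598155 ]
[-16.15, -17.61, 0.17, -38.53]
```

```bash
python3 -m pendant '[[[-3.9,-4.2,0,-9],[-7.8,-8.4,0,-19],[-11.7,-12.7,0,-29],[-15.5,-16.9,0,-38.5],[-16.1,-17.6,0,-38.5]]]'; python3 - <<'E'
from h import *
b=np.load("b.npy");o=r.observe();print(o["clock"],o["position"],o["joints"]);print(goal([543,-89,168],np.degrees(b[2])+90))
im=get_image("top");cv2.imwrite("pics/t1.png",im[100:300,160:420,::-1].repeat(3,0).repeat(3,1))
E
```

```text
clock: 2.62
position: [542.5, -89.7, 301.5]
ee_rot: [-0.205, 0.979, -0.0, 0.0]
wrist_force: [-0.2, -1.0, -0.4]
finger_gap: 85.7
finger_force: 0.0
2.625 [542.48986483 -89.65907717 301.52675012] [-0.35328677  0.23949063  0.5455466   1.79994521 -0.13535442  1.13850367
  2.22012466]
[-0.07, 0.05, 13.35, 0.0]
```

View pics/t1.png

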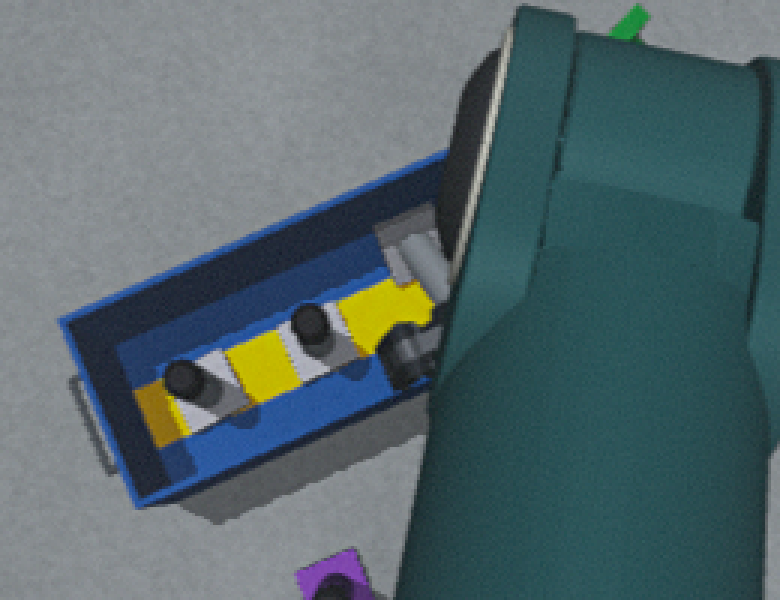

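The arm hides the grasp in this view. Nothing has moved, and a finger shows at crop (405,350), so I'll descend and close softly.

```bash
python3 -m pendant '[[[0,0,5,0],[0,0,10,0],[-0.1,0,13.3,0],[-0.1,0,13.3,0]]]' 0 && python3 -m pendant '[[[0,0,0,0],[0,0,0,0],[0,0,0,0],[0,0,0,0],[0,0,0,0]]]' 1 25; python3 - <<'E'
from h import *
im=get_image("side");cv2.imwrite("pics/s1.png",im[120:300,180:380,::-1].repeat(3,0).repeat(3,1))
E
```

```text
clock: 3.18
position: [541.0, -86.3, 166.3]
ee_rot: [-0.205, 0.979, 0.001, -0.003]
wrist_force: [0.0, -0.5, 0.7]
finger_gap: 85.6
finger_force: 0.0
clock: 3.8
position: [543.5, -87.3, 169.3]
ee_rot: [-0.204, 0.979, -0.0, 0.001]
wrist_force: [-0.5, -1.3, 6.7]
finger_gap: 27.5
finger_force: 24.7
```

View pics/s1.png

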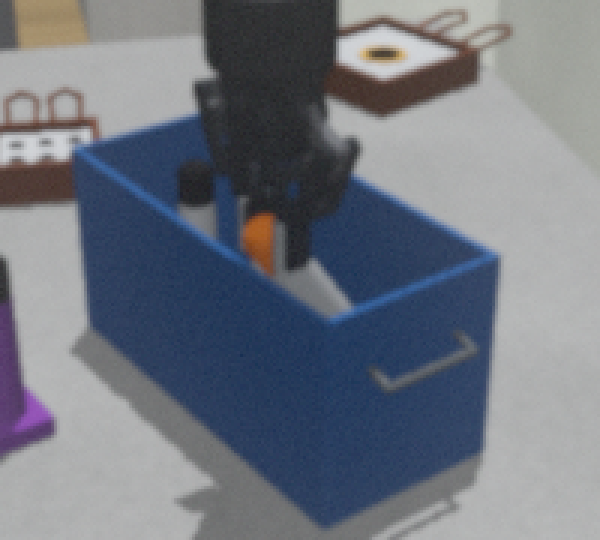

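The tip is held (gap 27.5 mm): orange shows between the pads at crop (260,240). I'll swing it up along the arc that keeps the foot in the wall/floor corner.

```bash
python3 -m pendant '[[[-0.4,0,-0.3,0],[-0.8,0,-0.55,0],[-1.3,0,-0.8,0],[-1.8,0,-1.05,0],[-2.5,0,-1.35,0]]]'; python3 -m pendant '[[[-0.6,0,-0.2,0],[-1.2,0,-0.4,0],[-1.8,0,-0.55,0],[-2.4,0,-0.7,0],[-3.1,0,-0.8,0]]]'; python3 - <<'E'
from h import *
im=get_image("side");cv2.imwrite("pics/s2.png",im[120:300,180:380,::-1].repeat(3,0).repeat(3,1))
E
```

```text
clock: 4.47
position: [565.8, -76.1, 181.6]
ee_rot: [-0.205, 0.979, 0.0, -0.0]
wrist_force: [0.2, -0.0, -2.4]
finger_gap: 27.2
finger_force: 24.8
clock: 5.1
position: [594.3, -64.1, 189.8]
ee_rot: [-0.205, 0.979, 0.0, -0.0]
wrist_force: [0.4, -0.6, -3.8]
finger_gap: 27.0
finger_force: 24.8
```

View pics/s2.png

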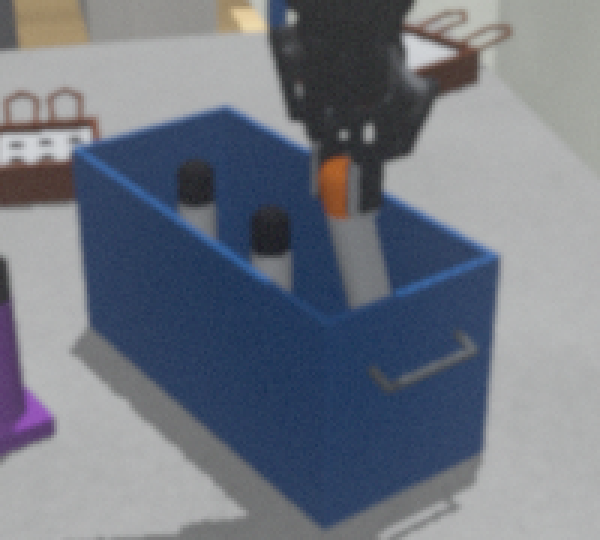

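The stem is now about 15° off upright, still gripped at crop (345,190), and both shorts are undisturbed. I'll continue to upright at the wall.

```bash
python3 -m pendant '[[[-0.8,0,-0.15,0],[-1.6,0,-0.2,0],[-2.4,0,-0.2,0],[-3.2,0,-0.15,0],[-4,0,-0.1,0]]]'; python3 -m pendant '[[[-0.5,0,0,0],[-1,0,0.1,0],[-1.1,0,0.1,0]]]'; python3 - <<'E'
from h import *
b=np.load("b.npy");o=r.observe();print("bin x,y of TCP",W([0,0,-b[2]],o["position"]-[b[0],b[1],0]))
im=get_image("side");cv2.imwrite("pics/s3.png",im[120:300,180:380,::-1].repeat(3,0).repeat(3,1))
E
```

```text
clock: 5.78
position: [631.7, -48.2, 191.3]
ee_rot: [-0.205, 0.979, -0.0, 0.001]
wrist_force: [-0.7, -0.5, 1.2]
finger_gap: 27.4
finger_force: 25.3
clock: 6.15
position: [641.5, -43.8, 190.3]
ee_rot: [-0.205, 0.979, -0.0, 0.001]
wrist_force: [0.8, -0.4, 4.1]
finger_gap: 27.1
finger_force: 25.6
bin x,y of TCP [[ 40.79496087 -96.03594314 190.34290815]]
```

View pics/s3.png

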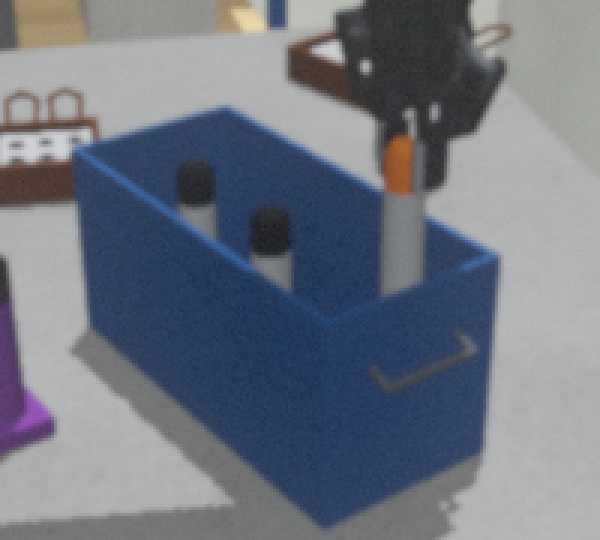

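It's upright against the far wall, with the stem vertical at crop (403,230). I'll lift it 10 mm, carry it 41 mm towards −x and lower it.

```bash
python3 -m pendant '[[[0,0,-0.5,0],[0,0,-1.0,0],[0.5,0,-1,0],[1.1,0,-1,0],[1.7,0,-1,0]]]' - 40; python3 -m pendant '[[[0.6,0,0,0],[1.2,0,0,0],[1.8,0,0,0],[2.3,0,0,0],[2.4,0,0,0]]]'; python3 -m pendant '[[[0,0,0.3,0],[0,0,0.6,0],[0,0,0.8,0],[0,0,0.9,0],[0,0,0.9,0]]]';python3 - <<'E'
from h import *
b=np.load("b.npy");o=r.observe();print("bin x,y of TCP",W([0,0,-b[2]],o["position"]-[b[0],b[1],0]))
im=get_image("side");cv2.imwrite("pics/s4.png",im[120:300,180:380,::-1].repeat(3,0).repeat(3,1))
E
```

```text
clock: 6.82
position: [624.6, -50.9, 199.7]
ee_rot: [-0.204, 0.979, 0.0, -0.0]
wrist_force: [-0.2, -0.5, -4.0]
finger_gap: 26.5
finger_force: 39.6
clock: 7.45
position: [602.9, -60.5, 199.9]
ee_rot: [-0.204, 0.979, 0.0, -0.0]
wrist_force: [-0.1, 0.7, -3.3]
finger_gap: 26.6
finger_force: 39.6
clock: 8.07
position: [603.3, -60.2, 190.9]
ee_rot: [-0.205, 0.979, 0.0, 0.0]
wrist_force: [-0.5, 0.7, -2.5]
finger_gap: 26.7
finger_force: 39.7
bin x,y of TCP [[ -0.82355085 -95.74704772 190.86872636]]
```

View pics/s4.png

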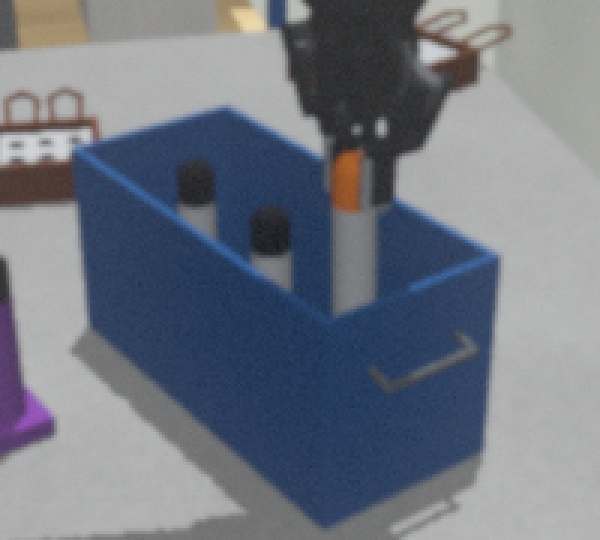

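It's upright, in line with the shorts, and still hanging (−2.5 N). I'll lower it a little until it touches.

```bash
python3 -m pendant '[[[0,0,0.1,0],[0,0,0.15,0],[0,0,0.15,0]]]'
```

```text
clock: 8.5
position: [604.3, -60.1, 190.7]
ee_rot: [-0.205, 0.979, -0.0, 0.001]
wrist_force: [-0.4, 1.0, 4.7]
finger_gap: 26.3
finger_force: 40.5
```

It's on the floor (+4.7 N). I'll release and go straight up.

```bash
python3 -m pendant '[[[0,0,0,0],[0,0,0,0],[0,0,0,0],[0,0,0,0],[0,0,0,0]]]' 0 && python3 -m pendant '[[[0,0,-2,0],[0,0,-5,0],[0,0,-9,0],[0,0,-13,0],[0,0,-15,0]]]' && python3 -m pendant '[[[0,5,0,0],[0,11,0,0],[0,17,0,0],[0,23,0,0],[0,29,0,0]]]'; python3 - <<'E'
from h import *
b=np.load("b.npy");o=r.observe();print(o["position"])
for n in("side","top"):
    im=get_image(n);cv2.imwrite(f"pics/f{n}.png",im[100:300,165:425,::-1].repeat(3,0).repeat(3,1))
    for t in("former_centre","short_a_centre"):print(n,t,[(np.round(d["uv"],1).tolist(),round(d["score"],2)) for d in tip_of(n,t)])
    print("expected",proj(n,W(b,[[0,-96,112.5],[0,0,75],[0,98,75]])).round(1).tolist())
E
```

```text
clock: 9.12
position: [603.2, -60.3, 189.2]
ee_rot: [-0.205, 0.979, -0.0, -0.0]
wrist_force: [1.0, -0.2, 0.4]
finger_gap: 85.5
finger_force: 0.0
clock: 9.75
position: [603.9, -60.6, 341.9]
ee_rot: [-0.205, 0.979, -0.0, 0.002]
wrist_force: [-0.9, -0.1, -0.1]
finger_gap: 85.7
finger_force: 0.0
clock: 10.38
position: [486.0, 207.0, 339.6]
ee_rot: [-0.205, 0.979, 0.0, 0.0]
wrist_force: [0.6, 0.8, 0.6]
finger_gap: 85.6
finger_force: 0.0
[486.03911711 207.02928041 339.5776066 ]
side former_centre [([406.8, 328.6], 0.85), ([297.4, 221.3], 0.83)]
side short_a_centre [([247.1, 203.0], 0.84), ([182.0, 235.9], 0.8)]
expected [[298.7, 222.4], [270.2, 218.9], [245.3, 201.5]]
top former_centre [([396.3, 140.6], 0.87), ([307.1, 190.7], 0.73)]
top short_a_centre [([269.7, 298.7], 0.79), ([224.8, 222.6], 0.68)]
expected [[304.6, 190.5], [264.5, 210.8], [224.1, 228.8]]
```

View pics/fside.png

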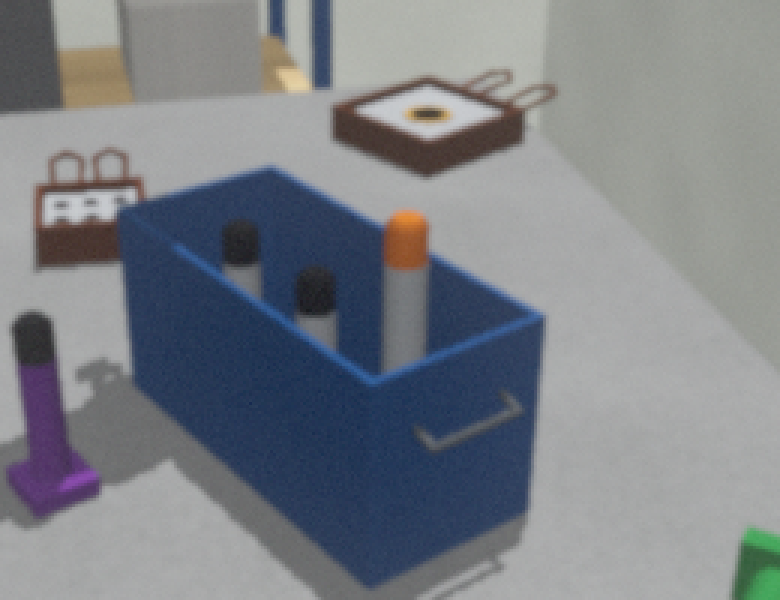

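View pics/ftop.png

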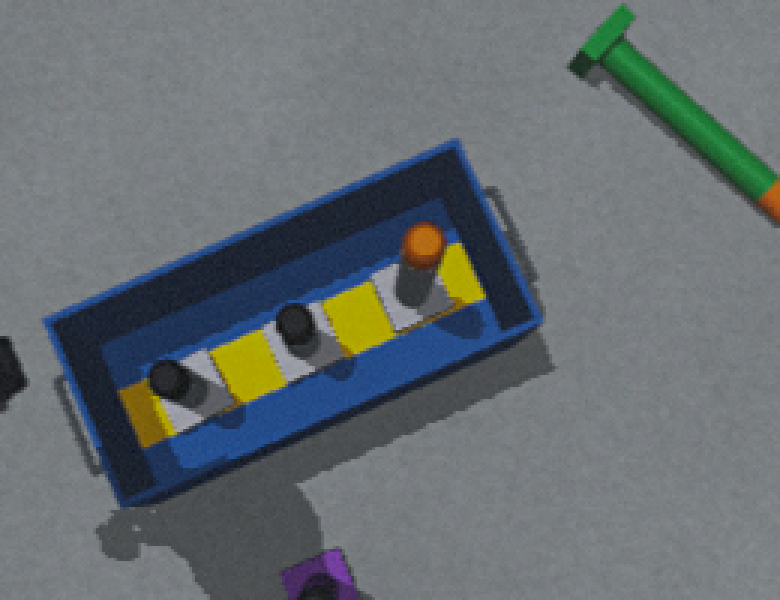

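The long former stands upright with its foot squarely across the yellow stripe (top crop (415,295)). The shorts at (165,385) and (292,330) haven't moved, and the arm is clear.

```bash
python3 -c "
from station import *
print(ticket.sign_off())"
```

```text
the job is handed in; nothing more can be done
None
```

The job is handed in at about 10.5 s of the 32 s: the final pictures show the long former upright on the yellow stripe, both short formers where they started and the arm clear; sign-off returned no verdict.

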